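# Dock the ring-engraving pallet on its three-ball base

## Robot

A 6-joint arm with a two-finger parallel gripper is mounted at the origin on the work surface. World frame = base frame: x ahead of the robot, y to its left, z up, the work surface at z = 0. Lengths are in m, angles in degrees, forces in N, time in s.
With the tool pointing down it reaches from about 0.4 to 0.825 m from the base axis. Payload 7 kg.
Tool frame: the origin (TCP) lies midway between the tips of the shut fingers; the grasp point (between the pads) lies 19 mm behind it; z points along the fingers, y is the line along which they close (so a half turn about z gives the same grasp; the last joint's range is limited). The gripper opens to 88 mm and grips with 3 to 60 N. Pads are 19 mm wide; open, the fingers measure 130 mm over their backs; the gripper's body (78 mm by 193 mm) begins 47 mm behind the grasp point.
Start: joints at [-57.748, 20.546, 0.682, 0, -70.136, -16.507], TCP at [0.183, -0.65, 0.227] pointing down, gripper open.
Joint ranges: [-176.03, 176.03], [-82.01, 121.73], [-58.28, 71.71], [-173.87, 95.51], [-174.79, -0.11], [-173.66, 173.66]. Speed limits (degrees/s): [136.94, 136.94, 172.46, 180, 180, 180].

## Interface

Orientations are given as a 3x3 rotation matrix whose columns are the frame's x, y, z axes.
In Python, from rig import robot gives the robot as it stands. Calls block until the motion is done:
- robot.goto(position, orientation): joint-space move of the TCP to a pose.
- robot.servo_line(position, ori=None, speed=0.15): straight line of the TCP; ori=None keeps the orientation; speed is the mean speed in m/s.
- robot.movej(angles): joint-space move.
- robot.move_gripper(opening): opening from 0.0 (shut) to 1.0 (fully open); the grip force is fixed at half the most; returns when the fingers have stopped.
- robot.dwell(seconds).
- robot.ik(position, orientation): joint angles nearest the present ones, or None.
- robot.grab_frame(name): name is "scene" or "top" or "wrist"; returns (picture, depth): 420x560x3 uint8, red, green, blue; 420x560 float32, m along the optical axis (not along the pixel's ray), 0 where there is no reading.
- robot.camera_info(name): a dict with "vfov" (degrees; the focal length in pixels is half the picture's height over the tangent of half this angle, whatever the lens; pixels are square), "cx", "cy" (the principal point, pixels), "k1" (the pictures are not rectified: a ray, as slopes to the right and down, at radius r is drawn at 1 + k1 r^2 times it, then the intrinsics apply), "view" (4x4, takes a point from world to camera coordinates); the wrist camera has in their place "T_tool_cam" (4x4, takes a point from camera to tool coordinates, whose origin is the TCP and whose axes are the flange's). Camera axes: x right, y down, z forward; pixel columns grow to the right and rows downward; lengths in m; the calibration is good to about 2 mm. A picture is of the moment at which its call begins: read the wrist's pose just before it. camera_info takes no time and is no camera call.
A pose or a line that the arm cannot do raises robot.Unreachable and nothing moves.
- robot.job_done(): hands the job in; it is judged then, once.
Readings, each from a call of its own:
- robot.read_t(): time.
- robot.read_qpos(): joint angles.
- robot.read_qvel(): joint speeds.
- robot.read_effort(): joint torques, N m.
- robot.read_position(): TCP position.
- robot.read_tcp_rot(): TCP orientation.
- robot.read_force(): force on the tool from outside, world axes, zero at the start.
- robot.read_ft_torque(): the same for the moment, N m.
- robot.read_grip_width(): opening from 0.0 (shut) to 1.0 (fully open).
- robot.read_finger_force(): force on a finger pad.
Only numpy, scipy, OpenCV 4.12 (cv2) and the standard library are available. Lean on these libraries where they do the work, as an engineer would, in place of code of your own. Each camera call takes 0.05 s, during which the arm holds its last target. There are 200 camera calls.

## Task

Put the aluminium pallet with the ring holder back on its docking base on the engraver's bench: pick it up from the cork pad, slide it ramp first beneath the two sprung rollers, then feel along until its grooves drop onto the three balls and the springs pull it fully home, flat and seated, and let go. The ball carriage has been left somewhere along its adjuster, so find it by feel; push gently, never force it, and leave the other things on the bench where they are.

Things in the scene. Friction and masses are not known exactly. Their poses are not given: they have to be found in the camera images.
- base: Docking base, fixed: grey frame 170 (x) x 160 (y) x 10 mm. Origin: centre of underside, z up; the pallet slides in along +x, from the -x side. At x = 0, y = +-64 mm stand 12 mm guide posts, 97 mm tall with 20 mm caps, carrying red spring arms (x +-7, |y| 31 to 73 mm, top 71 mm up at rest). A dark carriage 76 x 84 mm, top 29 mm up, carries the three balls.
- ball_plane (a point): Nominal middle of the three balls, at base x = y = 0, 40 mm up: the height of the ball tops. 10 mm steel balls at carriage (x, y) = (25, 30), (25, -30) and (-25, 0) mm. The carriage is centred in y but its adjuster has left it locked anywhere from -12 to +12 mm along the base's x: that offset is not reported and this point does not follow it. Axes as base.
- pallet: The plate: aluminium, 117 (x, -55 to +62) x 90 (y) x 12 mm, 0.36 to 0.57 kg. Origin: on the underside below the post, z up; +x is the ramp end, which goes in first. Top flat from x = -55 to +37 mm. Home: origin over the carriage's middle, x parallel to base x, underside about 36.5 mm above the bench (about 39.5 mm while riding on the ball tops).
- groove_mid (a point): The pallet's origin again. Its underside is flat but for three V-grooves 10 mm wide, 5 mm deep, 90 degrees, 24 mm long: two running along y centred at (25, +-30) mm, one along x at (-25, 0) mm. A ball starts to drop in when its groove is within 4 mm. Balls and rollers are low-friction: let go there, the springs centre it. Sliding on the balls drags 4 to 7 N; caught home, it takes over 15 N.
- nose (a point): Middle of the pallet's ramp edge, x = 62 mm, 3 mm above the underside, 1 to 3 mm thick. From here the top ramps up across the whole width to the full 12 mm at x = 37 mm, and the underside has a lead-in bevel down to the flat at x = 53 mm. The rollers push this edge down as it enters, so hold the post firmly and keep the underside 2 to 3 mm above the ball tops, or the edge runs into the balls.
- grip_post (a point): On the axis of the square steel post, 26 x 26 mm, at the pallet's middle, 42 mm above the underside. Post sides lie along the pallet's axes, from z = 12 to 54 mm; blue ring jaws of the same outline reach 62 mm, a small ring for show 75 mm. Hold or push the pallet here.
- spring_left (a joint): Lift in m of the left (+y) sprung roller: 0 at rest, up to 0.016. White, 16 mm diameter, axis along y, over base x = 0, y = 31 to 45 mm, lowest point 46.6 mm above the bench at rest. Presses down 3.9 N at rest plus 0.35 N per mm. Lift about 4.6 mm with the pallet riding on the ball tops, 1.7 mm with it home.
- spring_right (a joint): Lift in m of the right sprung roller, as the left one but over y = -31 to -45 mm.
- stand: Cork pad fixed to the bench, 150 x 130 x 8 mm, on which the pallet lies at the start; origin centre of its underside.
- brush: Bystander: small hand brush 150 mm long lying along x between base and pad.
- polish_wheel: Bystander: terracotta-coloured polishing wheel lying flat, 48 mm diameter, 12 mm high.
- burr_pot: Bystander: dark wooden cup, 60 mm diameter, 50 mm high.
- ring_block: Bystander: dark wooden block 60 x 50 x 22 mm with two rings on it.
- oil_bottle: Bystander: small amber bottle with white cap, 36 mm diameter, 80 mm high.
- loupe: Bystander: black eye loupe standing up, 38 mm diameter, 45 mm high.
Not all that is in view belongs to the job. Of the things that look like the pallet, the smallest one is meant.

How it is judged (in metres and radians):
On the way, in this order (a step that is already met when the one before it is completed fails the run):
1. the pallet has been lifted clear of the cork pad (height (world z) of pallet above 0.03 m), for 0.1 s.
2. the pallet is slid under both sprung rollers, lifting each by more than 3.8 mm (value of joint each of spring_left, spring_right above 0.0038 m), for 0.1 s.
At the end, for the whole second after the job is handed in: The pallet sits home on the balls: underside 35 to 38 mm above the base's, level within 0.02 rad, square to the base within 0.04 rad, within 3 mm of its centre in y and 16 mm in x, both rollers pressing on it (lifts 0.5 to 3.5 mm), at rest (z of pallet in the frame of base between 0.035 and 0.038 m and angle between pallet's own z axis and vertical below 0.02 rad and x of pallet in the frame of base between -0.016 and 0.016 m and y of pallet in the frame of base between -0.003 and 0.003 m and angle between the x axis of pallet and the x axis of base, either way round below 0.04 rad and value of joint spring_left between 0.0005 and 0.0035 m and value of joint spring_right between 0.0005 and 0.0035 m and linear speed of pallet below 0.01 m/s); the robot touches nothing.
It fails at once if the pallet is forced: its contact forces with the docking base (balls and rollers, added up; about 30 N from springs and weight alone) exceed 60 N (contact force between pallet and base above 60 N).
It fails at once if the robot pushes the docking base itself with more than 15 N (contact force between the arm and base above 15 N).
It fails at once if a bystander is moved more than 20 mm (distance of any of brush, polish_wheel, burr_pot, ring_block, oil_bottle, loupe from where it was at the start of the episode above 0.02 m).
It also fails if it takes over 54 s, if anything falls off the work surface, if the arm or the gripper's body presses on something with over 40 N, if the wrist force passes 120 N, or if a joint passes its speed limit or range.

## Working session

There is one attempt and no reset: what is moved stays moved. The work goes in short steps, each a Python script; the robot and the scene stay as the last script left them, time stands still between calls to the robot, and variables do not carry over. Pictures are saved under pics/ and viewed, at most 10 in all, crops included, and the job is handed in when it is done.

```bash
mkdir -p pics; ls
python3 - <<'E'
from rig import robot
import cv2,numpy as np
for n in("scene","top"):
    p,d=robot.grab_frame(n); np.savez(f"pics/{n}.npz",p=p,d=d)
    cv2.imwrite(f"pics/{n}.png",p[:,:,::-1]); i=robot.camera_info(n); print(n,i)
print(robot.camera_info("wrist")); print(robot.read_t(),robot.read_tcp_rot())
E
```

```text
pics
scene {'vfov': 43.190883848065, 'cx': 279.10677028266684, 'cy': 207.24075307644594, 'k1': -0.09156614078862924, 'view': array([[ 0.83952478,  0.54312148,  0.01473754, -0.43699273],
       [ 0.3550577 , -0.52789152, -0.77153391, -0.13585123],
       [-0.41125681,  0.65295451, -0.63601748,  1.83518733],
       [ 0.        ,  0.        ,  0.        ,  1.        ]])}
top {'vfov': 52.91684445465526, 'cx': 281.7419653875619, 'cy': 211.96931114835257, 'k1': 0.01744124875984252, 'view': array([[-1.70555540e-02, -9.99854113e-01,  9.28276209e-04,
         1.13590527e-02],
       [-9.80737530e-01,  1.65487677e-02, -1.94627940e-01,
         5.21443499e-01],
       [ 1.94584184e-01, -4.22988265e-03, -9.80876701e-01,
         9.84489936e-01],
       [ 0.00000000e+00,  0.00000000e+00,  0.00000000e+00,
         1.00000000e+00]])}
{'vfov': 67.92884517916035, 'cx': 277.602340883103, 'cy': 211.32116081451383, 'k1': 0.023155108397231783, 'T_tool_cam': array([[-7.69467044e-04, -9.58397605e-01, -2.85435523e-01,
         7.69945519e-02],
       [ 9.99999634e-01, -6.30930515e-04, -5.77308900e-04,
        -9.64776732e-04],
       [ 3.73201485e-04, -2.85435863e-01,  9.58397740e-01,
        -1.57896711e-01],
       [ 0.00000000e+00,  0.00000000e+00,  0.00000000e+00,
         1.00000000e+00]])}
0.1 [[-9.62519924e-01 -2.71210473e-01 -5.25265419e-04]
 [-2.71210950e-01  9.62518940e-01  1.38220988e-03]
 [ 1.30708120e-04  1.47286228e-03 -9.99998907e-01]]
```

View pics/scene.png

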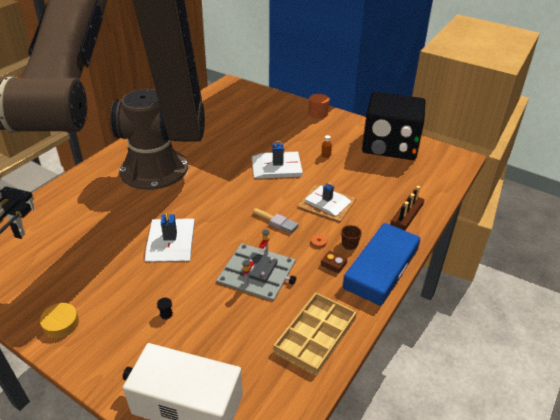

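View pics/top.png

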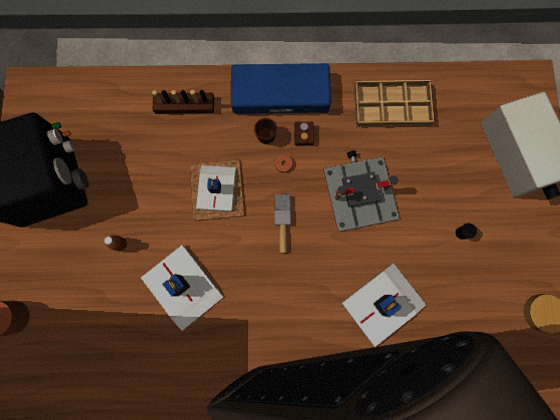

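The scene and top pictures show three pallet-like things. In the top view they are at (215,188) on the cork pad, (177,287) on the bench and (387,305) on the bench. The smallest, the one on cork at (215,188), is my choice. The docking base is at (362,193), and the brush at (283,220) lies between them. I'll check with a crop.

```bash
cat > h.py <<'E'
import numpy as np,cv2
from rig import robot
def K(i): 
    f=210/np.tan(np.radians(i["vfov"])/2); return np.array([[f,0,i["cx"]],[0,f,i["cy"]],[0,0,1]])
def dist(i): return np.array([i["k1"],0,0,0,0.])
def cam2world(name,pos=None,R=None):
    i=robot.camera_info(name)
    if name!="wrist": return i,np.linalg.inv(i["view"])
    T=np.eye(4);T[:3,:3]=R;T[:3,3]=pos; return i,T@i["T_tool_cam"]
def slopes(i,uv): return cv2.undistortPoints(np.array(uv,float).reshape(-1,1,2),K(i),dist(i)).reshape(-1,2)
def cloud(i,T,d):
    v,u=np.mgrid[:420,:560]; s=slopes(i,np.stack([u,v],-1)).reshape(420,560,2)
    P=np.dstack([s,np.ones((420,560))])*d[...,None]
    W=P@T[:3,:3].T+T[:3,3]; W[d==0]=np.nan; return W
def onplane(i,T,uv,z):
    s=slopes(i,uv); r=np.c_[s,np.ones(len(s))]@T[:3,:3].T; c=T[:3,3]
    return c+r*((z-c[2])/r[:,2])[:,None]
def proj(i,T,P):
    V=np.linalg.inv(T); return cv2.projectPoints(np.array(P,float).reshape(-1,1,3),cv2.Rodrigues(V[:3,:3])[0],V[:3,3],K(i),dist(i))[0].reshape(-1,2)
E
python3 - <<'E'
from h import *
z=np.load("pics/top.npz");p,d=z["p"],z["d"]
a=cv2.resize(p[155:225,185:250],None,fx=7,fy=7,interpolation=cv2.INTER_CUBIC)[:490,:395]
b=cv2.resize(p[145:240,318:408],None,fx=5.15,fy=5.15,interpolation=cv2.INTER_CUBIC)[:490,:400]
print(a.shape,b.shape)
b=b[:490,:400];cv2.imwrite("pics/c1.png",np.hstack([a,b[:a.shape[0]]])[:,:,::-1] if a.shape[0]==b.shape[0] else a)
i,T=cam2world("top");W=cloud(i,T,d)
np.set_printoptions(precision=3,suppress=True,linewidth=200)
print("z mm along pallet col 205, rows:",np.c_[np.arange(160,224,2),1000*W[160:224:2,205,:]].round(0).astype(int).tolist())
print("z along row 190",np.c_[np.arange(188,246,3),1000*W[200,188:246:3,:]].round(0).astype(int).tolist())
E
```

```text
(490, 395, 3) (489, 400, 3)
z mm along pallet col 205, rows: [[160, 675, 202, 0], [162, 669, 202, 1], [164, 661, 201, 9], [166, 655, 200, 10], [168, 648, 199, 15], [170, 641, 198, 21], [172, 636, 198, 19], [174, 630, 197, 24], [176, 625, 198, 22], [178, 619, 197, 24], [180, 615, 198, 20], [182, 609, 197, 22], [184, 604, 198, 20], [186, 599, 197, 21], [188, 594, 198, 20], [190, 587, 197, 24], [192, 583, 197, 21], [194, 577, 197, 21], [196, 572, 197, 22], [198, 567, 197, 20], [200, 562, 197, 19], [202, 558, 197, 17], [204, 551, 196, 22], [206, 547, 197, 19], [208, 541, 196, 21], [210, 539, 199, 8], [212, 534, 199, 7], [214, 528, 199, 7], [216, 522, 198, 11], [218, 517, 198, 11], [220, 514, 199, 1], [222, 508, 199, 4]]
z along row 190 [[188, 567, 244, 0], [191, 567, 237, 0], [194, 565, 227, 9], [197, 562, 217, 22], [200, 562, 209, 21], [203, 562, 202, 21], [206, 562, 195, 18], [209, 562, 187, 20], [212, 562, 179, 19], [215, 562, 172, 20], [218, 561, 164, 22], [221, 561, 156, 23], [224, 562, 149, 19], [227, 561, 141, 22], [230, 561, 133, 21], [233, 563, 127, 10], [236, 563, 119, 12], [239, 563, 111, 11], [242, 563, 104, 8], [245, 565, 97, 1]]
```

View pics/c1.png

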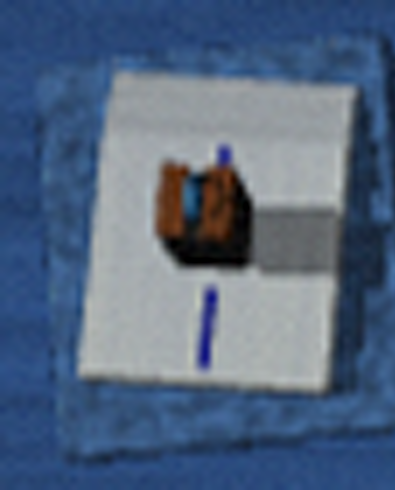

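Picture: (colours are swapped, but the shape is clear) the ramp band is at the top of the crop, y 72–130, so the pallet's +x points to world +x, turned slightly. The post is near crop (205,215). Plate top z≈21 mm on the 8 mm cork is consistent. Next, close wrist views of the pallet and the base.

Run:
```python
from h import *
np.set_printoptions(precision=3,suppress=True,linewidth=200)
z=np.load("pics/top.npz");i,T=cam2world("top")
print(onplane(i,T,[(362,193),(215,190)],0.01))
B=onplane(i,T,[(362,193)],0.01)[0];P=onplane(i,T,[(215,190)],0.02)[0]
def Rx(a): c,s=np.cos(a),np.sin(a); return np.array([[c,s,0],[s,-c,0],[0,0,-1.]])
for a in (90,-90,180):
    for Q in (P,B):
        print(a,robot.ik([Q[0],Q[1],0.06],Rx(np.radians(a))),robot.ik([Q[0],Q[1],0.25],Rx(np.radians(a))))
R=Rx(np.radians(-90)) if robot.ik([P[0],P[1],.25],Rx(np.radians(-90))) is not None else Rx(np.radians(90))
# camera looks: aim
for n,Q in(("wb",B),("wp",P)):
    off=-R[:,0]*-0.01
    robot.goto([Q[0],Q[1],0.22],R)
    pos,rot=robot.read_position(),robot.read_tcp_rot()
    p,d=robot.grab_frame("wrist");np.savez(f"pics/{n}.npz",p=p,d=d,pos=pos,R=rot)
    cv2.imwrite(f"pics/{n}.png",p[:,:,::-1]);print(n,pos,robot.read_t(),robot.read_force())
```

```text
[[ 0.576 -0.205  0.01 ]
 [ 0.59   0.173  0.01 ]]
90 [ 34.549  23.447 -18.966   0.    -47.587 145.451] [ 34.549  13.911  -5.584   0.    -70.505 145.451]
90 None None
-90 [ 34.549  23.447 -18.966   0.    -47.587 -34.549] [ 34.549  13.911  -5.584   0.    -70.505 -34.549]
-90 [ -1.329  23.374 -19.091   0.    -47.536   1.329] [ -1.329  13.822  -5.703   0.    -70.476   1.329]
180 [  34.549   23.447  -18.966    0.     -47.587 -124.549] [  34.549   13.911   -5.584    0.     -70.505 -124.549]
180 [ -1.329  23.374 -19.091   0.    -47.536 -88.671] [ -1.329  13.822  -5.703   0.    -70.476 -88.671]
wb [ 0.576 -0.206  0.22 ] 2.275 [-0.069  0.164  0.631]
wp [0.588 0.171 0.22 ] 3.7333 [-0.638  0.098  0.689]
```

View pics/wb.png

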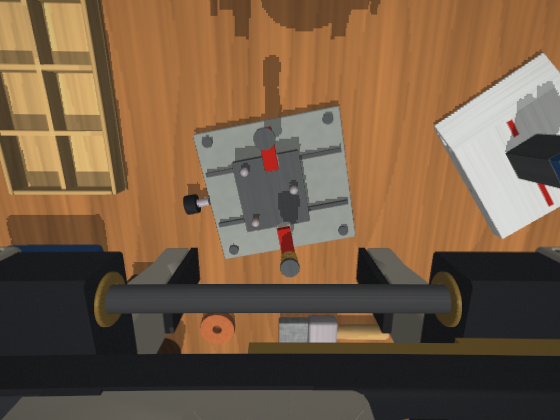

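View pics/wp.png

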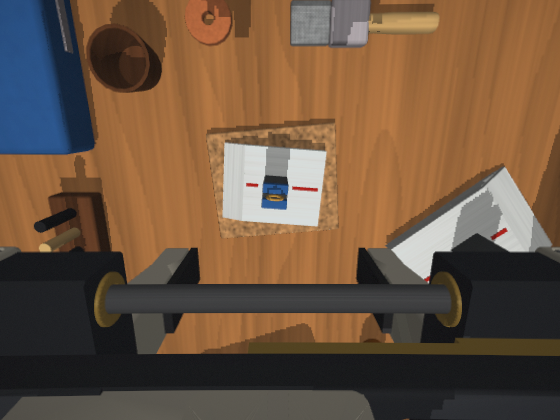

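The wb picture shows the base with corners near (194,133), (339,104), (355,234), (226,258). Its balls are at (245,172) and (256,224) on the +x side, and (294,187) at the rear. So base +x runs left in the image, which is world +x, the same way as the pallet. The wp picture shows the pallet on cork with the ramp at left (x≈223–243), rear edge at x≈323, and the post at (275,192). I'll take an enlarged crop of each.

Run:
```python
from h import *
p=np.load("pics/wb.npz")["p"];q=np.load("pics/wp.npz")["p"]
a=cv2.resize(p[98:265,185:365],None,fx=3.5,fy=3.5,interpolation=cv2.INTER_CUBIC)
b=cv2.resize(q[125:245,205:345],None,fx=5,fy=5,interpolation=cv2.INTER_CUBIC)
cv2.imwrite("pics/ca.png",a[:,:,::-1]);cv2.imwrite("pics/cb.png",b[:,:,::-1])
```

```text
(no output)
```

View pics/ca.png

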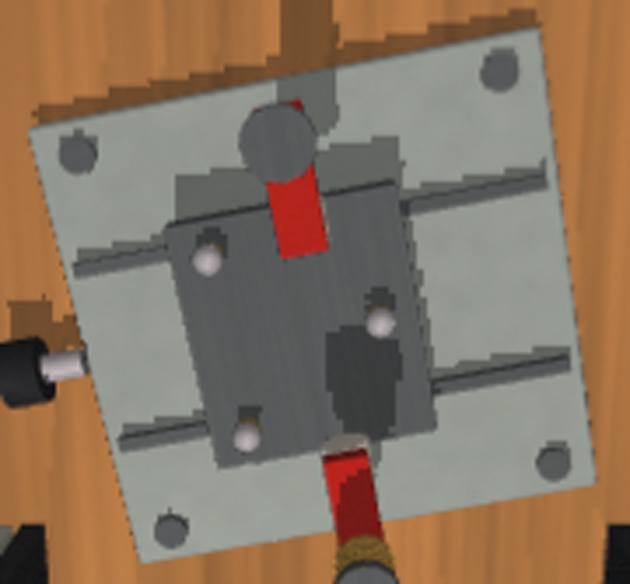

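View pics/cb.png

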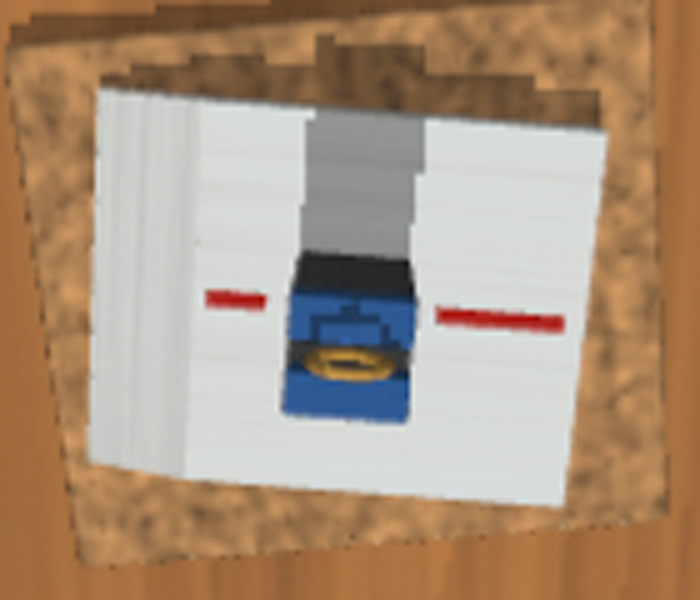

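The base crop shows frame-top corners at (30,130), (539,27), (595,484), (142,563) and balls at (208,260), (247,437), (380,322). The pallet crop shows rear corners at (606,130), (563,506), ramp start at (197,97), (183,478), nose at (98,88), (88,463), and the jaw-top outline at (290,292), (415,296), (408,423), (282,412). Next I'll fit the poses, using the top view as the second view.

```bash
cat > fit.py <<'E'
from h import *
from scipy.optimize import least_squares
np.set_printoptions(precision=4,suppress=True,linewidth=200)
def full(c,s,o): return (np.array(c,float)+.5)/s-.5+np.array(o)
def W(n):
    z=np.load(f"pics/{n}.npz"); return cam2world("wrist",z["pos"],z["R"])
ti,tT=cam2world("top")
def fit(views,x0,freez=True):
    def pose(q,M):
        c,s=np.cos(q[3]),np.sin(q[3]); return np.array(M)@np.array([[c,-s,0],[s,c,0],[0,0,1]]).T+q[:3]
    def res(q): return np.concatenate([(w*(proj(i,T,pose(q,M))-uv)).ravel() for i,T,M,uv,w in views])
    r=least_squares(res,x0,loss="soft_l1"); print(r.x[:3],np.degrees(r.x[3]));print(res(r.x).reshape(-1,2).round(1).tolist()); return r.x
m=1e-3
i,T=W("wp")
Mp=np.array([(-55,-45,12),(-55,45,12),(37,45,12),(37,-45,12),(-13,-13,62),(-13,13,62),(13,13,62),(13,-13,62)])*m
# image left=+x, image down = +y
up=full([(606,130),(563,506),(183,478),(197,97),(415,296),(408,423),(282,412),(290,292)],5,(205,125))
Mt=np.array([(-55,45,12),(-55,-45,12)])*m; ut=full([(78,378),(327,390)],7,(185,155))
i2,T2=W("wb")
Mb=np.array([(85,-80,10),(-85,-80,10),(-85,80,10),(85,80,10)])*m
ub=full([(30,130),(539,27),(595,484),(142,563)],3.5,(185,98))
utb=np.array([(324,168),(384,157),(399,219),(338,231)]);Mtb=np.array([(85,80,10),(85,-80,10),(-85,-80,10),(-85,80,10)])*m
if __name__=="__main__":
    P=fit([(i,T,Mp,up,1)],[.59,.17,.01,0]); fit([(i,T,Mp,up,1),(ti,tT,Mt,ut,1)],[.59,.17,.01,0])
    B=fit([(i2,T2,Mb,ub,1)],[.58,-.2,0,.2]); B2=fit([(i2,T2,Mb,ub,1),(ti,tT,Mtb,utb,1)],[.58,-.2,0,.2])
    Q=onplane(i2,T2,full([(208,260),(247,437),(380,322)],3.5,(185,98)),.035)
    c,s=np.cos(B[3]),np.sin(B[3]); print(1000*(Q-B[:3])[:,:2]@np.array([[c,-s],[s,c]]))
E
python3 fit.py
```

```text
[0.5921 0.1681 0.0082] -4.300575176278422
[[0.2, -0.3], [0.0, -0.3], [0.2, -0.1], [0.6, 0.2], [0.4, 0.6], [-0.3, -0.0], [-0.4, 0.4], [-0.5, -0.5]]
[0.5921 0.1682 0.0078] -4.407079496182591
[[0.2, -0.1], [-0.1, -0.2], [0.2, -0.1], [0.7, 0.3], [0.4, 0.7], [-0.4, 0.1], [-0.4, 0.4], [-0.4, -0.4], [1.1, -0.2], [1.0, 0.2]]
[ 0.5762 -0.2033 -0.0053] 10.606858822056324
[[-0.2, -0.2], [-0.1, 0.4], [0.3, -0.1], [0.1, -0.0]]
[ 0.5762 -0.2035 -0.0049] 10.480774031499495
[[-0.2, -0.6], [0.1, 0.3], [0.2, 0.0], [-0.2, -0.1], [-0.4, 0.4], [-1.0, -0.3], [0.3, 0.0], [0.2, 0.3]]
[[ 32.1541 -30.7701]
 [ 32.2222  29.2083]
 [-17.7795  -0.9583]]
```

The fits check out. The pallet underside is at z = 8 mm on the cork, and the balls are spaced 50 and 60 mm as given, with the carriage at about +7 mm. I'll take the home target directly from the balls. Next is the pick, with the fingers closing along the pallet's x so they stay between the spring arms.

```bash
cat > plan.py <<'E'
from fit import *
def Rx(a): c,s=np.cos(a),np.sin(a); return np.array([[c,s,0],[s,-c,0],[0,0,-1.]])
PY=np.radians(-4.35); P=np.array([.5921,.1681])
BY=np.radians(10.6); Q=onplane(i2,T2,full([(208,260),(247,437),(380,322)],3.5,(185,98)),.035)
H=(Q[0]+Q[1])[:2]/4+Q[2][:2]/2     # middle of the balls, world
ex=np.array([np.cos(BY),np.sin(BY)]); ey=np.array([-ex[1],ex[0]])
RB=Rx(BY-np.pi/2); RP=Rx(PY-np.pi/2)
def tcp(dx,under,dy=0): return [*(H+dx*ex+dy*ey),under+.023]   # pallet origin dx from home along base x
def st(t): print(t,"t%.2f"%robot.read_t(),robot.read_position(),"F",robot.read_force(),"M",robot.read_ft_torque(),"g%.3f"%robot.read_grip_width())
E
python3 - <<'E'
from plan import *
print(H,robot.ik(tcp(0,.0365),RB),robot.ik(tcp(-.105,.043),RB))
robot.goto([*P,.12],RP); robot.servo_line([*P,.031],speed=.08); st("down")
robot.move_gripper(0); st("grip"); print(robot.read_finger_force())
robot.servo_line([*P,.14],speed=.1); st("up")
robot.goto(tcp(-.105,.11),RB); robot.servo_line(tcp(-.105,.0425),speed=.08); st("pre")
p,d=robot.grab_frame("scene");cv2.imwrite("pics/s2.png",cv2.resize(p[180:320,180:340],None,fx=4,fy=4,interpolation=cv2.INTER_CUBIC)[:,:,::-1])
pos,rot=robot.read_position(),robot.read_tcp_rot();p,d=robot.grab_frame("wrist");cv2.imwrite("pics/w2.png",p[:,:,::-1]);np.savez("pics/w2.npz",p=p,d=d,pos=pos,R=rot)
E
```

```text
[ 0.5834 -0.2029] [ -1.0825  23.8883 -18.2974   0.     -47.8143  11.6825] [ -3.5747  16.3668 -29.366    0.     -44.2672  14.1747]
down t5.47 [0.5925 0.1683 0.0316] F [ 0.3179 -0.2938  1.3049] M [ 0.0257  0.1314 -0.0103] g1.001
grip t6.47 [0.5918 0.168  0.031 ] F [-1.3355  0.3514  1.5825] M [0.1365 0.6145 0.0051] g0.301
29.997585508972406
up t7.71 [0.5916 0.1679 0.1391] F [-0.5774  0.0823 -3.8907] M [-0.0152  0.1156  0.0368] g0.296
pre t10.20 [ 0.4806 -0.2222  0.0659] F [-0.2635 -0.1979 -3.6906] M [0.0429 0.0951 0.0113] g0.298
```

View pics/s2.png

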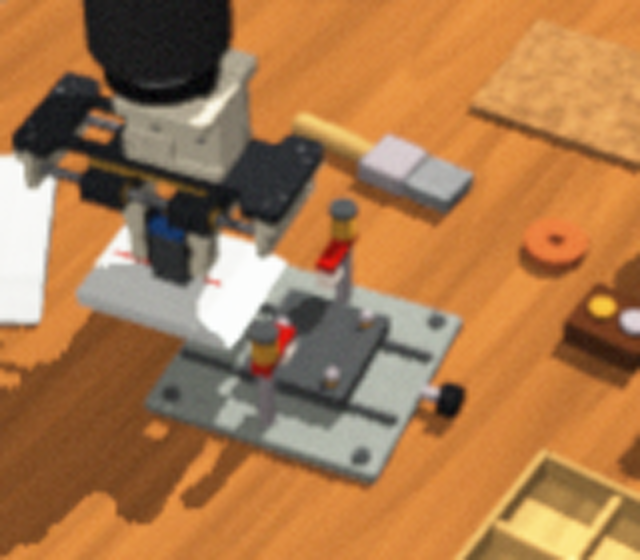

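The picture shows the pallet level in the gripper, ramp facing the base, lined up between the two posts at (335,230) and (265,370). The other things are undisturbed. Now I'll insert in small steps, checking the force at each one.

Run:
```python
from plan import *
for dx in np.arange(-.099,-.0059,.0062):
    robot.servo_line(tcp(dx,.0428),speed=.03)
    F=robot.read_force();M=robot.read_ft_torque();p=robot.read_position()
    print("%.1f"%(dx*1e3),"z%.2f"%((p[2]-.023)*1e3),"Fx %.1f Fy %.1f Fz %.1f"%(F[:2]@ex,F[:2]@ey,F[2]),"My %.2f Mx %.2f"%(M[:2]@ey,M[:2]@ex))
    if F[:2]@ex<-15 or abs(F[2])>30: print("STOP");break
st("in"); p,d=robot.grab_frame("scene");cv2.imwrite("pics/s3.png",cv2.resize(p[200:310,205:315],None,fx=5,fy=5,interpolation=cv2.INTER_CUBIC)[:,:,::-1])
```

```text
-99.0 z42.94 Fx -0.4 Fy -0.3 Fz -4.2 My 0.13 Mx 0.09
-92.8 z42.71 Fx 0.2 Fy -0.5 Fz -4.3 My 0.19 Mx 0.09
-86.6 z42.74 Fx -0.5 Fy 0.5 Fz -3.5 My 0.12 Mx 0.04
-80.4 z42.77 Fx -0.7 Fy -0.6 Fz -4.1 My 0.11 Mx 0.04
-74.2 z42.77 Fx -0.1 Fy -0.6 Fz -4.2 My 0.12 Mx 0.09
-68.0 z42.37 Fx -0.0 Fy 0.3 Fz -7.4 My 0.31 Mx -0.02
-61.8 z41.40 Fx -5.6 Fy 0.3 Fz -11.7 My 2.42 Mx 0.03
-55.6 z41.03 Fx -5.4 Fy 0.1 Fz -13.8 My 2.78 Mx 0.11
-49.4 z40.66 Fx -6.5 Fy 0.6 Fz -14.4 My 3.07 Mx 0.05
-43.2 z40.34 Fx -7.4 Fy 0.8 Fz -15.9 My 3.20 Mx 0.17
-37.0 z41.37 Fx -4.6 Fy 1.6 Fz -17.7 My 2.09 Mx 0.62
-30.8 z42.40 Fx -3.1 Fy 2.1 Fz -17.6 My 1.79 Mx 0.57
-24.6 z42.76 Fx -3.0 Fy 0.8 Fz -18.8 My 1.72 Mx 0.43
-18.4 z42.83 Fx -3.2 Fy -0.1 Fz -18.8 My 1.57 Mx 0.27
-12.2 z42.86 Fx -3.5 Fy 0.0 Fz -18.9 My 1.46 Mx 0.15
-6.0 z42.86 Fx -3.8 Fy 0.7 Fz -18.4 My 1.34 Mx 0.15
in t16.02 [ 0.5776 -0.204   0.0659] F [ -3.8117  -0.0486 -18.401 ] M [-0.0966  1.347   0.0356] g0.294
```

It is under both rollers: the spring load shows in Fz, and there is no jam. Now the feel: lower onto the ball tops 6 mm short of the estimate, then creep along until the balls stop carrying the load.

```bash
cat > feel.py <<'E'
from plan import *
def rd(tag,dx,u):
    F=robot.read_force();p=robot.read_position();M=robot.read_ft_torque()
    print(tag,"dx %.1f(%.2f) u %.1f(%.2f)"%(dx*1e3,((p[:2]-H)@ex)*1e3,u*1e3,(p[2]-.023)*1e3),"Fx %.1f Fy %.1f Fz %.1f My %.2f"%(F[:2]@ex,F[:2]@ey,F[2],M[:2]@ey)); return F
E
python3 - <<'E'
from feel import *
dx=-.006;u=.0428
while u>.0375:
    u-=.0005; robot.servo_line(tcp(dx,u),speed=.02); robot.dwell(.05); F=rd("low",dx,u)
    if F[2]>-7: break
while dx<.008:
    dx+=.001; robot.servo_line(tcp(dx,u),speed=.015); robot.dwell(.05); F=rd("feel",dx,u)
    if F[2]<-13 or F[:2]@ex<-12 or F[2]>8: break
st("end")
E
```

```text
low dx -6.0(-5.77) u 42.3(42.44) Fx -2.8 Fy 0.8 Fz -17.8 My 1.09
low dx -6.0(-5.75) u 41.8(41.90) Fx -2.0 Fy 0.0 Fz -18.1 My 0.95
low dx -6.0(-5.78) u 41.3(41.40) Fx -1.3 Fy 0.6 Fz -17.6 My 0.80
low dx -6.0(-5.79) u 40.8(40.90) Fx -1.0 Fy 0.3 Fz -16.9 My 0.63
low dx -6.0(-5.77) u 40.3(40.40) Fx -0.5 Fy 0.5 Fz -16.5 My 0.50
low dx -6.0(-5.79) u 39.8(39.92) Fx -0.2 Fy 1.3 Fz -15.3 My 0.39
low dx -6.0(-5.77) u 39.3(39.66) Fx -1.8 Fy 1.4 Fz -12.3 My 0.68
low dx -6.0(-5.76) u 38.8(39.41) Fx -4.6 Fy 3.5 Fz -5.3 My 1.18
feel dx -5.0(-5.02) u 38.8(39.26) Fx -4.3 Fy 2.3 Fz -4.6 My 1.52
feel dx -4.0(-3.70) u 38.8(38.99) Fx -3.9 Fy 0.9 Fz -7.4 My 1.03
feel dx -3.0(-2.65) u 38.8(38.64) Fx -2.1 Fy -2.4 Fz -11.1 My 0.40
feel dx -2.0(-2.02) u 38.8(38.47) Fx -0.7 Fy -2.2 Fz -14.7 My 0.43
end t19.67 [ 0.5812 -0.2034  0.0615] F [ -0.2377  -2.3269 -14.6974] M [-0.8946  0.2723  0.0428] g0.299
```

The balls begin dropping in from dx≈−4 mm, which agrees with the estimate (home at dx≈0). I'll go to dx = 0 and lower gently.

Run:
```python
from feel import *
dx=-.002;u=.0388
for dx in(-.001,0): robot.servo_line(tcp(dx,u),speed=.015); robot.dwell(.05); F=rd("feel",dx,u)
while u>.0366:
    u-=.0004; robot.servo_line(tcp(dx,u),speed=.02); robot.dwell(.05); F=rd("low",dx,u)
    if F[2]>-3 or abs(F[:2]@ex)>10: break
```

```text
feel dx -1.0(-1.51) u 38.8(38.40) Fx -2.3 Fy -3.3 Fz -14.4 My 1.03
feel dx 0.0(-0.56) u 38.8(38.44) Fx -3.5 Fy -0.1 Fz -15.9 My 1.48
low dx 0.0(-0.15) u 38.4(38.30) Fx -3.2 Fy 0.7 Fz -15.6 My 1.52
low dx 0.0(0.08) u 38.0(38.01) Fx -4.3 Fy 2.2 Fz -15.8 My 1.32
low dx 0.0(0.27) u 37.6(37.69) Fx -1.9 Fy 1.9 Fz -14.9 My 1.07
low dx 0.0(0.40) u 37.2(37.42) Fx -2.0 Fy 2.5 Fz -13.4 My 0.80
low dx 0.0(0.42) u 36.8(37.20) Fx -2.0 Fy 2.3 Fz -9.5 My 0.86
low dx 0.0(0.41) u 36.4(37.00) Fx -2.6 Fy 1.6 Fz -4.8 My 1.23
```

The underside sits near 37 mm, well below the ball tops, so the grooves are on the balls. I'll let go, back off and look.

Run:
```python
from feel import *
robot.move_gripper(1.0); robot.dwell(.3); st("open")
p=robot.read_position(); robot.servo_line([p[0],p[1],.14],speed=.1)
# look from the same relation as before
robot.goto([H[0],H[1],.22],Rx(-np.pi/2)); robot.dwell(.3)
pos,rot=robot.read_position(),robot.read_tcp_rot();p,d=robot.grab_frame("wrist");np.savez("pics/w4.npz",p=p,d=d,pos=pos,R=rot);st("up")
s,ds=robot.grab_frame("scene")
a=cv2.resize(p[98:265,185:365],None,fx=2.5,fy=2.5,interpolation=cv2.INTER_CUBIC)
b=cv2.resize(s[220:310,210:305],None,fx=3.7,fy=4.633,interpolation=cv2.INTER_CUBIC)[:a.shape[0]]
b=cv2.copyMakeBorder(b,0,a.shape[0]-b.shape[0],0,0,cv2.BORDER_CONSTANT)
c=np.hstack([a,b]);print(c.shape);cv2.imwrite("pics/c4.png",c[:,:,::-1])
i,T=cam2world("wrist",pos,rot);W=cloud(i,T,d);r=W-[*H,0];X=r[...,:2]@ex;Y=r[...,:2]@ey;Z=W[...,2]
m=(X>-.05)&(X<.033)&(abs(Y)<.043)&(Z>.04)&(Z<.058)
A=np.c_[X[m],Y[m],np.ones(m.sum())];k=np.linalg.lstsq(A,Z[m],rcond=None)[0];print("plane slopes, top z at home",k,m.sum())
```

```text
open t23.49 [ 0.5832 -0.2029  0.0594] F [ 0.4269  0.3426 -0.2   ] M [0.0242 0.134  0.0217] g0.999
up t25.22 [ 0.5828 -0.2029  0.2189] F [ 0.0054 -0.7565  0.0455] M [0.0991 0.0806 0.0092] g1.001
(418, 802, 3)
plane slopes, top z at home [ 0.01   -0.0067  0.0485] 4684
```

View pics/c4.png

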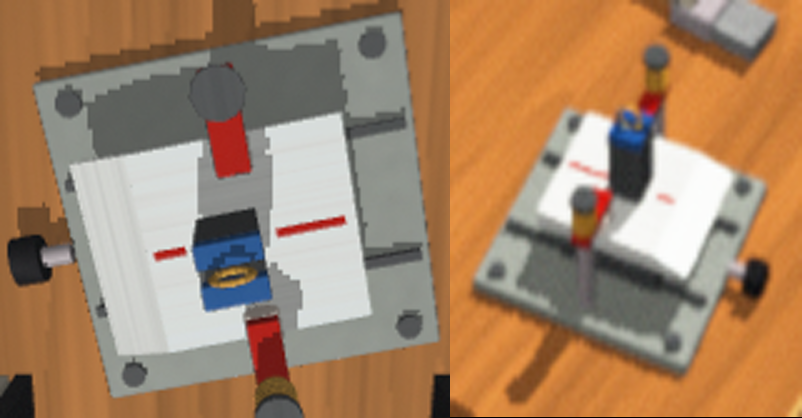

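The picture shows the pallet lying flat under both arms and square to the base, with rear corners at (340,113), (370,316) and the post at (232,265). The depth fit puts the plate top at 48.5 mm, so the underside is at 36.5 mm. One numeric check of level, yaw and offset against the base frame, then I'll hand in.

Run:
```python
from feel import *
z=np.load("pics/w4.npz");i,T=cam2world("wrist",z["pos"],z["R"]);W=cloud(i,T,z["d"])
r=W-[*H,0];X=r[...,:2]@ex;Y=r[...,:2]@ey;Z=W[...,2]
def pl(m):
    for _ in range(5):
        A=np.c_[X[m],Y[m],np.ones(m.sum())];k=np.linalg.lstsq(A,Z[m],rcond=None)[0]
        e=abs(Z-(X*k[0]+Y*k[1]+k[2])); m=m&(e<.003)
    s=np.std((Z-(X*k[0]+Y*k[1]+k[2]))[m]);print(k,m.sum(),s)
pl((X>-.052)&(X<.033)&(abs(Y)<.043)&(Z>.042)&(Z<.056))
pl((X>-.09)&(X<.075)&(abs(Y)<.078)&(Z>.004)&(Z<.016))
M=np.array([(-55,-45,12),(-55,45,12),(-13,-13,62),(-13,13,62),(13,13,62),(13,-13,62)])*1e-3
u=full([(340,113),(370,316),(262,231),(270,301),(205,310),(194,251)],2.5,(185,98))
q=fit([(i,T,M,u,1)],[*H,.0365,BY]); print("rel home mm",1e3*(q[:2]-H)@ex,1e3*(q[:2]-H)@ey,"yaw",np.degrees(q[3]-BY))
```

```text
[ 0.0088 -0.0079  0.0484] 4752 0.000728250614907162
[ 0.0006 -0.0002  0.0099] 7964 0.0008597974200980972
[ 0.583  -0.2011  0.0316] 10.822098099060506
[[0.4, 0.8], [0.3, -0.3], [-0.8, 1.0], [0.9, -0.8], [0.1, 0.5], [-1.0, -1.8]]
rel home mm -0.0892087958787483 1.7831574603476592 yaw 0.2220980990605046
```

Everything is within limits, but the apparent tilt of 0.012 rad deserves a second look from another viewpoint. I'll also refit y with the height fixed.

Run:
```python
from feel import *
def pl(m,X,Y,Z):
    for _ in range(6):
        A=np.c_[X[m],Y[m],np.ones(m.sum())];k=np.linalg.lstsq(A,Z[m],rcond=None)[0]
        e=abs(Z-(X*k[0]+Y*k[1]+k[2])); m=m&(e<.0025)
    return k,m.sum()
def ana(i,T,d):
    W=cloud(i,T,d);r=W-[*H,0];X=r[...,:2]@ex;Y=r[...,:2]@ey;Z=W[...,2]
    print("plate",*pl((X>-.05)&(X<.032)&(abs(Y)<.041)&(Z>.042)&(Z<.056)&~((abs(X)<.02)&(abs(Y)<.02)),X,Y,Z),"frame",*pl((X>-.09)&(X<.075)&(abs(Y)<.078)&(Z>.004)&(Z<.016),X,Y,Z))
R=Rx(np.pi); robot.goto([H[0]+.02,H[1],.2],R); robot.dwell(.2)
for _ in range(2):
    pos,rot=robot.read_position(),robot.read_tcp_rot();p,d=robot.grab_frame("wrist");ana(*cam2world("wrist",pos,rot),d)
cv2.imwrite("pics/w5.png",p[:,:,::-1])
p,d=robot.grab_frame("top");ana(*cam2world("top"),d)
z=np.load("pics/w4.npz");i,T=cam2world("wrist",z["pos"],z["R"])
u=full([(340,113),(370,316)],2.5,(185,98));w=onplane(i,T,u,.0485)[:,:2]-H
print("rear corners mm",1e3*np.c_[w@ex,w@ey]); print(robot.read_t())
b=onplane(i2,T2,ub,.01)[:,:2]-H; print("base centre rel H (z=10)",1e3*b.mean(0)@ex,1e3*b.mean(0)@ey)
```

```text
plate [ 0.0078 -0.007   0.0485] 4721 frame [ 0.0013 -0.0005  0.0099] 9325
plate [ 0.0079 -0.0069  0.0484] 4724 frame [ 0.0012 -0.0005  0.0099] 9327
plate [ 0.0048 -0.0075  0.0489] 469 frame [0.0031 0.0003 0.0107] 734
rear corners mm [[-53.3523 -43.3412]
 [-53.6166  46.5842]]
27.0167
base centre rel H (z=10) -7.3825057877672124 -0.2476831296443145
```

A second viewpoint gives the same result: tilt about 0.009 rad relative to the frame, underside 36.5 mm, square, and resting in the grooves. All are within limits, and the gripper is clear. I'm handing in.

Run:
```python
from rig import robot
print(robot.job_done())
```

```text
the job is handed in; nothing more can be done
None
```

The pallet is back on its docking base, released in the grooves on all three balls and handed in at about 27 s; the judge's verdict was not reported. By my camera measurements the underside is at about 36.5 mm, tilt about 0.01 rad (limit 0.02), yaw within about 0.3°, and y within roughly 2 mm (limit 3). I had no spring-lift reading, and I did not re-measure the bystanders.

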